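# Turn the coffee pot's handle inward on the hotplate

## Task

The long wooden handle of the small copper coffee pot sticks out over the front edge of the portable two-plate hotplate, where a sleeve could catch it. Swing the handle inward, to the left, until it lies parallel to the hotplate's front edge and points to the frying pan's side, clear of the frying pan. Keep the pot standing upright in the middle of its own plate without lifting it off, leave the frying pan where it is, and let go.

Things in the scene. Friction and masses are not known exactly. Their poses are not given: they have to be found in the camera images.
- coffee_pot: Copper coffee pot, loose, 0.25 kg: round body 75 mm across, 67 mm tall, one long straight wooden handle 16 mm wide, 14 mm thick. Origin on the pot's axis at its underside; +x along the handle, z up. The handle runs from x = 40 to 155 mm, rising: its centreline is 61 mm high at x = 47, 70 mm at x = 105, 78 mm at x = 150. It turns freely on its plate; free space all round the handle.
- handle_tip (a point): The free end of the coffee pot's handle (155 mm from the pot's axis, 80 mm above its underside). A wall cupboard hangs over the back of the worktop, its underside 560 mm up, its door grips coming forward to world x = 0.55 m: approach from the robot's side and keep the lift small.
- hotplate: Dark flat hotplate, fixed, 270 (x) by 440 mm (y). Origin: centre of its underside; +x to its back, +y left along its front edge (at x = -135), z up; may be turned a little. Small plate (130 mm wide, top at z = 24) with the coffee pot centred at x = -55, y = -140; large plate (150 mm, z = 24) with the frying pan at x = 50, y = 115. Knobs 37 mm high at x = -105, y = 70 and 160 mm.
- frying_pan: Dark frying pan, loose, 0.9 kg, 160 mm across the rim, 42 mm tall, on the large plate; its short black handle points to the back and left and reaches 181 mm from the pan's axis, top 63 mm above its underside. Origin on its axis at its underside; +x along its handle. To be left alone.

How it is judged:
At the end, for the whole second after the job is handed in: The pot's handle points left, parallel to the hotplate's front edge within 12 deg, its tip over 105 mm from the frying pan's axis; the pot stands upright and still, its axis within 20 mm of the small plate's centre along each hotplate axis; the frying pan moved under 20 mm (angle between the x axis of coffee_pot and the y axis of hotplate, either way round below 0.21 rad and y of handle_tip in the frame of hotplate above -0.05 m and horizontal distance between handle_tip and frying_pan above 0.105 m and x of coffee_pot in the frame of hotplate between -0.075 and -0.035 m and y of coffee_pot in the frame of hotplate between -0.16 and -0.12 m and z of coffee_pot in the frame of hotplate between 0.02 and 0.03 m and angle between coffee_pot's own z axis and vertical below 0.08 rad and distance of frying_pan from where it was at the start of the episode below 0.02 m and linear speed of coffee_pot below 0.02 m/s); the robot touches nothing.
It fails at once if the coffee pot is lifted more than 20 mm off its plate (z of coffee_pot in the frame of hotplate above 0.044 m).
It fails at once if the coffee pot is tipped by more than 20 degrees (angle between coffee_pot's own z axis and vertical above 0.35 rad).
It fails at once if the frying pan is pushed 30 mm or more (distance of frying_pan from where it was at the start of the episode above 0.03 m).
It also fails if it takes over 34 s, if anything falls off the work surface, if the arm or the gripper's body presses on something with over 40 N, if the wrist force passes 120 N, or if a joint passes its speed limit or range.

## Robot

A 7-joint arm with a two-finger parallel gripper is mounted at the origin on a cart in front of the work surface, level with it; the furniture and walls round the work are solid. World frame = base frame: x ahead of the robot, y to its left, z up, the work surface at z = 0. Lengths are in m, angles in rad, forces in N, time in s.
With the tool pointing down it reaches from about 0.4 to 0.9 m from the base axis. Payload 5.5 kg.
Tool frame: the origin (TCP) lies midway between the tips of the shut fingers; the grasp point (between the pads) lies 19 mm behind it; z points along the fingers, y is the line along which they close (so a half turn about z gives the same grasp; the last joint's range is limited). The gripper opens to 92 mm and grips with 3 to 60 N. Pads are 19 mm wide; open, the fingers measure 130 mm over their backs; the gripper's body (75 mm by 190 mm) begins 47 mm behind the grasp point.
Start: joints at [1.598, 0.501, -0.427, 1.55, 0.221, 1.138, -0.21], TCP at [0.152, -0.632, 0.194] pointing down, gripper open.
Joint ranges: [-2.88, 2.88], [-0.31, 2.03], [-1.54, 1.56], [0.2, 2.42], [-1.41, 4.55], [0.19, 2.02], [-2.57, 2.57]. Speed limits (rad/s): [2.57, 2.57, 3.14, 3.14, 3.14, 3.14, 3.14].

## Interface

Orientations are given as a unit quaternion [w, x, y, z].
In Python, from workcell import monitor, vision, job gives the robot as it stands. The module is installed in compiled form; this text tells all that it offers.
- The arm moves only by the tool move_arm, never from a script. Its argument "moves" is a list of rows, each a list of 7 numbers: the turn, a rotation vector about the tool's x, y, z scaled (see below), then the shift along the tool's x, y, z scaled (see below), then the closure in counts, from 0 (fully open) to 255 (shut). In form: [[ax, ay, az, tx, ty, tz, fingers], ...]. A call has 1 to 5 rows; each row is the pose to reach, as a shift and turn from the pose commanded when the call began, along the tool's axes at that moment; what a row does not reach only later rows make up. The controller multiplies each number of a shift by 80 mm and each number of a turn by 90 degrees. A row lasts 1/8 s, in which the tool goes at most 62.5 mm and 10.7 degrees, less where a joint would pass 70% of its speed; a pose out of reach is approached as far as the arm can. A call with a number of a shift or a turn outside -1 to 1 is refused whole. A call with a gripper value outside its range is refused whole. The fingers move at their own pace and stop on an object; "grip_force" is the grip in N (left out, the last holds). Time passes only in rows, so rows that repeat a pose let the fingers close. It gives the time, the measured TCP pose, the force, the opening and the grip force at its end, in the units of the state.
- monitor.state(): the state, without advancing time (a new reading comes with each control period).
- vision.get_image(name): name is "scene" or "top"; returns a dict with "pixels" (400x640x3 uint8, red, green, blue), "fx", "fy", "cx", "cy" (pixels), "pose" (4x4, takes a point from camera to world coordinates). Camera axes: x right, y down, z forward; pixel columns grow to the right and rows downward; lengths in m; the calibration is good to about 2 mm. A picture is of the moment at which its call begins. There is no depth.
- job.hand_in(): hands the job in; it is judged then, once.
The state is a dict: "t": time; "joints": joint angles; "joint_velocities": joint speeds; "joint_torque": joint torques, N m; "eef_pos": TCP position; "tool_rot": TCP orientation; "contact_force": force on the tool from outside, world axes, zero at the start; "wrist_torque": the same for the moment, N m; "gripper_width": opening from 0.0 (shut) to 1.0 (fully open); "finger_force": force on a finger pad.
Only numpy, scipy, OpenCV 4.12 (cv2) and the standard library are available. Lean on these libraries where they do the work, as an engineer would, in place of code of your own. Each camera call takes 0.05 s, during which the arm holds its last target. There are 200 camera calls.

## Working session

There is one attempt and no reset: what is moved stays moved. The work goes in short steps, Python scripts to look and compute and a tool call to move; the robot and the scene stay as the last step left them, time stands still between calls to the robot, and variables do not carry over. Pictures are saved under pics/ and viewed, at most 10 in all, crops included, and the job is handed in when it is done.

Besides the shell and the picture viewer there is one more tool, called after "Call:" as name([rows], argument=value, ...), one row to a line, values as JSON. move_arm: Moves the arm, as the interface text tells. Its arguments: {"type":"object","properties":{"moves":{"type":"array","items":{"type":"array","items":{"type":"number"}}},"grip_force":{"type":"number"}},"required":["moves"]}

```bash
mkdir -p pics; python3 - <<'E'
from workcell import monitor, vision
import cv2,numpy as np,json
s=monitor.state();print({k:np.round(v,3).tolist() for k,v in s.items()})
for n in("scene","top"):
    i=vision.get_image(n);cv2.imwrite(f"pics/{n}0.png",i["pixels"][...,::-1]);print(n,i["fx"],i["fy"],i["cx"],i["cy"],np.round(i["pose"],3).tolist())
E
```

```text
{'t': 0.0, 'joints': [1.598, 0.502, -0.427, 1.551, 0.221, 1.138, -0.21], 'joint_velocities': [-0.001, -0.0, 0.002, 0.001, -0.001, -0.0, 0.001], 'joint_torque': [0.001, -56.659, -5.816, -27.912, -0.069, 0.031, 0.0], 'eef_pos': [0.152, -0.631, 0.192], 'tool_rot': [-0.001, 0.993, 0.118, -0.0], 'contact_force': [-0.189, -0.097, -0.537], 'wrist_torque': [-0.018, -0.044, 0.024], 'finger_force': 0.0, 'gripper_width': 1.002}
scene 394.74451162579226 394.74451162579226 321.96073964311324 198.94864381810314 [[-0.762, -0.492, 0.421, 0.154], [-0.647, 0.593, -0.479, 0.357], [-0.014, -0.638, -0.77, 0.75], [0.0, 0.0, 0.0, 1.0]]
top 446.3360247757893 446.3360247757893 318.3848178427242 203.16546582408515 [[0.006, -0.996, 0.086, 0.436], [-1.0, -0.005, 0.014, -0.05], [-0.014, -0.086, -0.996, 1.02], [0.0, 0.0, 0.0, 1.0]]
```

View pics/top0.png

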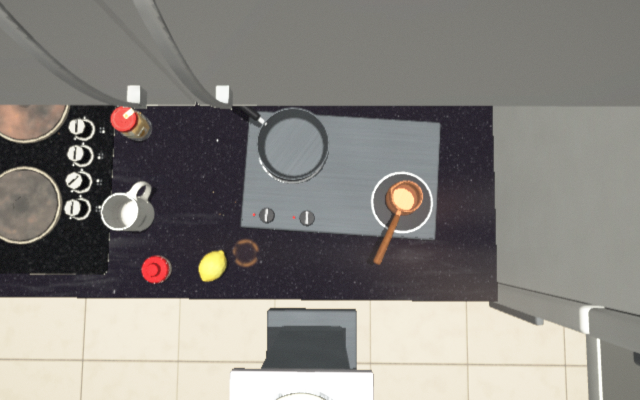

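View pics/scene0.png

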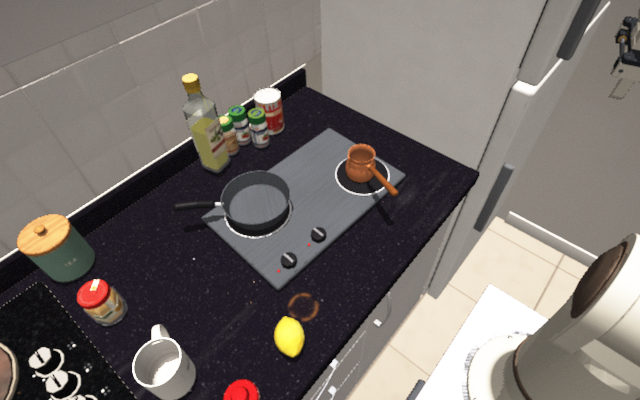

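Top view: the pot body is at about (404,197), the handle tip at (378,262) and the small plate ring's centre near (402,202). The pan is at (293,145), and the hotplate corners are (242,227), (434,239), (440,123) and (249,112). The scene view confirms that the handle sticks out over the front edge, with free space around it.

```bash
cat > h.py <<'E'
from workcell import monitor, vision
import cv2,numpy as np
from scipy.spatial.transform import Rotation as R
def ray(i,uv,z):
    uv=np.atleast_2d(np.float64(uv));d=np.c_[(uv[:,0]-i["cx"])/i["fx"],(uv[:,1]-i["cy"])/i["fy"],np.ones(len(uv))]@i["pose"][:3,:3].T
    c=i["pose"][:3,3];return (c+d*((z-c[2])/d[:,2])[:,None])[:,:2]
def look(n="top"):
    i=vision.get_image(n);hsv=cv2.cvtColor(i["pixels"],cv2.COLOR_RGB2HSV);return i,hsv
def plate(i,hsv):
    # hotplate: grey-blue brighter than worktop
    m=cv2.inRange(hsv,(85,15,55),(125,110,140));m[:108]=0;m[250:]=0;m[:,:236]=0;m[:,450:]=0
    c=np.vstack([k for k in cv2.findContours(m,0,2)[0] if cv2.contourArea(k)>150])
    return cv2.minAreaRect(c)
def pot(i,hsv):
    m=cv2.inRange(hsv,(3,110,50),(20,255,255));m[:,:330]=0;m[:150]=0;m[300:]=0
    k=max(cv2.findContours(m,0,2)[0],key=cv2.contourArea);M=np.zeros_like(m);cv2.drawContours(M,[k],-1,255,-1)
    body=cv2.morphologyEx(M,cv2.MORPH_OPEN,cv2.getStructuringElement(2,(19,19)))
    h=cv2.morphologyEx(cv2.subtract(M,cv2.dilate(body,np.ones((5,5)))),cv2.MORPH_OPEN,np.ones((3,3)))
    (bc,br)=cv2.minEnclosingCircle(max(cv2.findContours(body,0,2)[0],key=cv2.contourArea))
    hp=np.argwhere(h)[:,::-1];return bc,br,hp
E
python3 - <<'E'
from h import *
i,hsv=look();r=plate(i,hsv);b=cv2.boxPoints(r);w=ray(i,b,0.02);print("box",b.round().tolist(),w.round(3).tolist())
print("sides",[round(float(np.linalg.norm(w[k]-w[k-1])),3) for k in range(4)])
bc,br,hp=pot(i,hsv);print("body px",bc,br,"top",ray(i,bc,.091).round(4),"radius m",br/i["fx"]*.93)
P=ray(i,hp,.096);c=ray(i,bc,.091)[0];d=np.linalg.norm(P-c,axis=1)
vx,vy,x0,y0=cv2.fitLine(P.astype(np.float32),2,0,.01,.01).ravel()
print("handle dir deg",np.degrees(np.arctan2(vy,vx)),"line pt",x0,y0,"len",d.max(),"tip",P[d.argmax()])
# small plate bright ring
m=cv2.inRange(hsv,(0,0,170),(180,70,255));m[:165]=0;m[240:]=0;m[:,:365]=0;m[:,440:]=0
cc=np.argwhere(m)[:,::-1].astype(np.float32)[:,None];e=cv2.fitEllipse(cc);print("ring",e,ray(i,e[0],.024),len(cc))
print("manual corners",ray(i,[(242,227),(434,239),(440,123),(249,112)],.02).round(3).tolist(),"pan",ray(i,(293,145),.066).round(3))
print("tool",R.from_quat(np.roll(monitor.state()["tool_rot"],-1)).as_matrix().round(3).tolist())
E
```

```text
box [[256.0, 159.0], [257.0, 107.0], [330.0, 108.0], [329.0, 160.0]] [[0.623, 0.107], [0.744, 0.108], [0.741, -0.06], [0.621, -0.058]]
sides [0.166, 0.12, 0.167, 0.12]
body px (404.0, 197.5) 18.554075241088867 top [[ 0.5297 -0.2152]] radius m 0.038659863906079735
handle dir deg -23.944221 line pt 0.43981543 -0.17574583 len 0.1482271175976889 tip [ 0.39396349 -0.15561165]
ring ((401.5337219238281, 202.02757263183594), (59.46285629272461, 60.380577087402344), 125.69508361816406) [[ 0.52622958 -0.22148164]] 517
manual corners [[0.469, 0.135], [0.444, -0.293], [0.708, -0.311], [0.732, 0.125]] pan [[0.646 0.02 ]]
tool [[0.972, 0.234, -0.0], [0.234, -0.972, 0.001], [0.0, -0.001, -1.0]]
```

Both checks agree on the hotplate: yaw about -3.2°, small plate centre at (0.526,-0.222). The pot axis is at about (0.530,-0.215) and the handle points at 156°. The goal is 86.8°, a swing of -69°. I'll grasp the handle at r = 105 mm, at (0.434,-0.173) and z = 0.094. First I move left, away from the fridge.

Call:
move_arm([
  [0, 0, 0, 0.15, -0.32, 0, 0],
  [0, 0, 0, 0.3, -0.64, 0, 0],
  [0, 0, 0, 0.45, -0.96, 0, 0],
])

```text
t: 0.52
eef_pos: [0.169, -0.5477, 0.1931]
tool_rot: [-0.0, 0.993, 0.118, 0.0]
contact_force: [0.3, -0.2, 0.0]
gripper_width: 1.002
finger_force: 0.0
```

Call:
move_arm([
  [0, 0, 0, 0.15, -0.32, 0, 0],
  [0, 0, 0, 0.3, -0.64, 0, 0],
  [0, 0, 0, 0.45, -0.96, 0, 0],
])

```text
t: 0.9
eef_pos: [0.1861, -0.4647, 0.1933]
tool_rot: [-0.0, 0.993, 0.118, -0.0]
contact_force: [0.0, 0.2, 0.5]
gripper_width: 0.998
finger_force: 0.0
```

Call:
move_arm([
  [0, 0, 0, 0.15, -0.32, 0, 0],
  [0, 0, 0, 0.3, -0.64, 0, 0],
  [0, 0, 0, 0.45, -0.96, 0, 0],
])

```text
t: 1.27
eef_pos: [0.2031, -0.3817, 0.1934]
tool_rot: [-0.0, 0.993, 0.118, -0.0]
contact_force: [0.8, -0.4, -0.1]
gripper_width: 1.001
finger_force: 0.0
```

Call:
move_arm([
  [0, 0, 0, 0.28, -0.155, 0, 0],
  [0, 0, 0, 0.57, -0.31, 0, 0],
  [0, 0, 0, 0.855, -0.466, 0, 0],
])

```text
t: 1.65
eef_pos: [0.2613, -0.3298, 0.1935]
tool_rot: [0.0, 0.993, 0.118, -0.0]
contact_force: [0.1, 0.4, 0.1]
gripper_width: 1.0
finger_force: 0.0
```

Call:
move_arm([
  [0, 0, 0, 0.28, -0.155, 0, 0],
  [0, 0, 0, 0.57, -0.31, 0, 0],
  [0, 0, 0, 0.855, -0.466, 0, 0],
])

```text
t: 2.02
eef_pos: [0.3191, -0.2776, 0.1935]
tool_rot: [0.0, 0.993, 0.118, -0.0]
contact_force: [0.3, -0.4, -0.1]
gripper_width: 1.004
finger_force: 0.0
```

Call:
move_arm([
  [0, 0, 0, 0.28, -0.155, 0, 0],
  [0, 0, 0, 0.57, -0.31, 0, 0],
  [0, 0, 0, 0.855, -0.466, 0, 0],
])

```text
t: 2.4
eef_pos: [0.3769, -0.2254, 0.1935]
tool_rot: [0.0, 0.993, 0.118, -0.0]
contact_force: [-0.3, -0.5, 0.2]
gripper_width: 0.999
finger_force: 0.0
```

Call:
move_arm([
  [0, 0, 0, 0.28, -0.155, 0, 0],
  [0, 0, 0, 0.57, -0.31, 0, 0],
  [0, 0, 0, 0.855, -0.466, 0, 0],
])

```text
t: 2.78
eef_pos: [0.4346, -0.1732, 0.1934]
tool_rot: [0.0, 0.993, 0.118, -0.0]
contact_force: [0.5, -1.0, 1.2]
gripper_width: 0.997
finger_force: 0.0
```

Call:
move_arm([
  [0, 0, -0.105, 0, 0, 0, 0],
  [0, 0, -0.21, 0, 0, 0, 0],
  [0, 0, -0.315, 0, 0, 0, 0],
  [0, 0, -0.42, 0, 0, 0, 0],
  [0, 0, -0.525, 0, 0, 0, 0],
])

```text
t: 3.4
eef_pos: [0.434, -0.1738, 0.1934]
tool_rot: [-0.0, 0.861, 0.508, -0.0]
contact_force: [0.1, -0.3, 1.0]
gripper_width: 0.997
finger_force: 0.0
```

Call:
move_arm([
  [0, 0, -0.105, 0, 0, 0, 0],
  [0, 0, -0.21, 0, 0, 0, 0],
  [0, 0, -0.315, 0, 0, 0, 0],
  [0, 0, -0.42, 0, 0, 0, 0],
  [0, 0, -0.525, 0, 0, 0, 0],
])

```text
t: 4.03
eef_pos: [0.434, -0.1738, 0.1934]
tool_rot: [-0.0, 0.586, 0.811, -0.0]
contact_force: [0.3, 1.2, -0.0]
gripper_width: 1.001
finger_force: 0.0
```

Call:
move_arm([
  [0, 0, -0.105, 0, 0, 0, 0],
  [0, 0, -0.21, 0, 0, 0, 0],
  [0, 0, -0.315, 0, 0, 0, 0],
  [0, 0, -0.42, 0, 0, 0, 0],
  [0, 0, -0.534, 0, 0, 0, 0],
])

```text
t: 4.65
eef_pos: [0.434, -0.174, 0.1934]
tool_rot: [-0.0, 0.205, 0.979, -0.0]
contact_force: [0.8, 0.1, -0.2]
gripper_width: 0.997
finger_force: 0.0
```

```bash
python3 - <<'E'
from h import *
s=monitor.state();M=R.from_quat(np.roll(s["tool_rot"],-1)).as_matrix()
print(s["t"],s["eef_pos"],s["joints"],"yaw y",np.degrees(np.arctan2(M[1,1],M[0,1])));print(M.round(3))
print("to go (tool, /80mm)",(M.T@(np.array([.434,-.173,.077])-s["eef_pos"])/.08).round(3))
i=vision.get_image("scene");cv2.imwrite("pics/scene1.png",i["pixels"][...,::-1])
E
```

```text
4.65 [ 0.43398776 -0.17396385  0.19342923] [ 1.41645132  0.42607344 -1.32637371  1.9751965   0.46605744  1.10409478
  1.04897762] yaw y 66.38733025075649
[[-0.916  0.401 -0.   ]
 [ 0.401  0.916 -0.   ]
 [ 0.    -0.    -1.   ]]
to go (tool, /80mm) [0.004 0.012 1.455]
```

View pics/scene1.png

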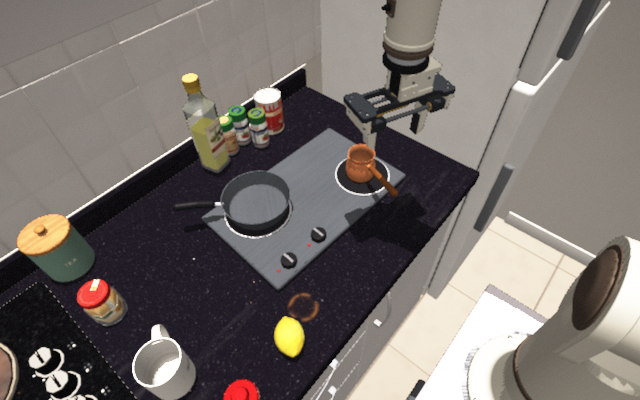

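The open fingers straddle the handle, the left one at (370,135) and the right one near (418,125), about 0.1 m above it. Now I descend.

Call:
move_arm([
  [0, 0, 0, 0, 0.01, 0.3, 0],
  [0, 0, 0, 0, 0.01, 0.6, 0],
  [0, 0, 0, 0, 0.01, 0.9, 0],
], grip_force=6)

```text
t: 5.08
eef_pos: [0.4344, -0.1733, 0.1207]
tool_rot: [-0.0, 0.209, 0.978, -0.0]
contact_force: [-0.7, -0.2, -0.0]
gripper_width: 1.002
finger_force: 0.0
```

Call:
move_arm([
  [0, 0, 0, 0, 0, 0.2, 0],
  [0, 0, 0, 0, 0, 0.4, 0],
  [0, 0, 0, 0, 0, 0.55, 0],
  [0, 0, 0, 0, 0, 0.55, 0],
])

```text
t: 5.58
eef_pos: [0.4341, -0.1728, 0.0769]
tool_rot: [-0.001, 0.207, 0.978, 0.0]
contact_force: [-0.4, -0.1, 0.3]
gripper_width: 1.006
finger_force: 0.0
```

```bash
python3 - <<'E'
from h import *
s=monitor.state();print(s["t"],s["eef_pos"],s["joints"].round(2) if hasattr(s["joints"],"round") else s["joints"],s["contact_force"])
a=vision.get_image("scene")["pixels"];b=vision.get_image("top")["pixels"]
c=np.hstack([cv2.resize(a[90:240,290:490],(400,300)),cv2.resize(b[120:270,320:520],(400,300))]);cv2.imwrite("pics/c2.png",c[...,::-1])
E
```

```text
5.575 [ 0.4341352  -0.17280877  0.07690711] [ 1.22  0.58 -1.11  2.08  0.67  0.9   0.88] [-0.42677465 -0.07048569  0.33835187]
```

View pics/c2.png

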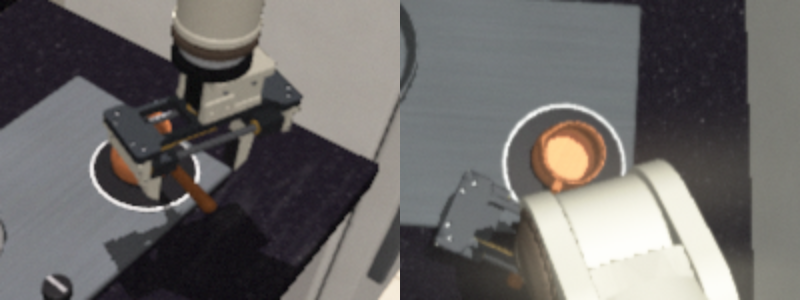

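The handle runs between the fingers in the left crop (tip at (208,208)), and the pot hasn't moved. I close gently.

Call:
move_arm([
  [0, 0, 0, 0, 0, 0, 80],
  [0, 0, 0, 0, 0, 0, 140],
  [0, 0, 0, 0, 0, 0, 180],
  [0, 0, 0, 0, 0, 0, 200],
  [0, 0, 0, 0, 0, 0, 215],
], grip_force=6)

```text
t: 6.3
eef_pos: [0.4346, -0.1731, 0.0776]
tool_rot: [0.0, 0.207, 0.978, -0.0]
contact_force: [-0.2, -0.4, -0.7]
gripper_width: 0.507
finger_force: 0.0
```

Call:
move_arm([
  [0, 0, 0, 0, 0, 0, 225],
  [0, 0, 0, 0, 0, 0, 235],
  [0, 0, 0, 0, 0, 0, 245],
  [0, 0, 0, 0, 0, 0, 255],
  [0, 0, 0, 0, 0, 0, 255],
], grip_force=6)

```text
t: 6.92
eef_pos: [0.4346, -0.1731, 0.0775]
tool_rot: [-0.0, 0.207, 0.978, -0.0]
contact_force: [0.6, -0.3, -0.2]
gripper_width: 0.009
finger_force: 0.0
```

The fingers shut completely, so they missed the handle. I'll look before going on.

```bash
python3 - <<'E'
from h import *
a=vision.get_image("scene");b=vision.get_image("top")
def pr(i,p):
    q=i["pose"][:3,:3].T@(np.array(p)-i["pose"][:3,3]);return (round(i["fx"]*q[0]/q[2]+i["cx"]),round(i["fy"]*q[1]/q[2]+i["cy"]))
print(pr(a,monitor.state()["eef_pos"]))
print("tip expected, scene:",pr(a,[.388,-.152,.104]),"pot top",pr(a,[.5297,-.2152,.091]))
c=np.hstack([cv2.resize(a["pixels"][120:240,310:470],(520,390)),cv2.resize(b["pixels"][150:270,360:440],(260,390))]);cv2.imwrite("pics/c3.png",c[...,::-1])
E
```

```text
(383, 188)
tip expected, scene: (397, 197) pot top (361, 155)
```

View pics/c3.png

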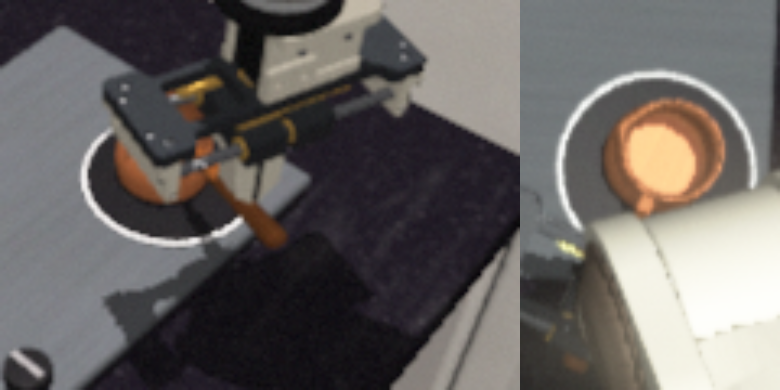

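```bash
python3 - <<'E'
from h import *
a=vision.get_image("scene")
s=monitor.state();M=R.from_quat(np.roll(s["tool_rot"],-1)).as_matrix();print(s["gripper_width"],s["finger_force"],s["contact_force"],s["wrist_torque"])
x0,y0,k=335,110,7
c=cv2.resize(a["pixels"][y0:y0+85,x0:x0+110],None,fx=k,fy=k,interpolation=cv2.INTER_CUBIC)[...,::-1].copy()
for dy,col in((-.055,(255,0,0)),(-.008,(255,255,0)),(.008,(0,255,255)),(.055,(0,255,0))):
    q=[]
    for dz in(0,-.05):
        p=a["pose"][:3,:3].T@(s["eef_pos"]+M@[0,dy,dz]-a["pose"][:3,3]);q.append((int((a["fx"]*p[0]/p[2]+a["cx"]-x0)*k),int((a["fy"]*p[1]/p[2]+a["cy"]-y0)*k)))
    print(dy,q);cv2.line(c,q[0],q[1],col,1);cv2.circle(c,q[0],4,col,1)
cv2.imwrite("pics/c4.png",c)
E
```

```text
0.007116298351039522 0.0 [ 0.00184157 -0.83934197  0.18663371] [ 0.06537522 -0.16890178 -0.06114208]
-0.055 [(482, 492), (506, 385)]
-0.008 [(359, 540), (377, 433)]
0.008 [(316, 557), (333, 450)]
0.055 [(189, 607), (199, 501)]
```

View pics/c4.png

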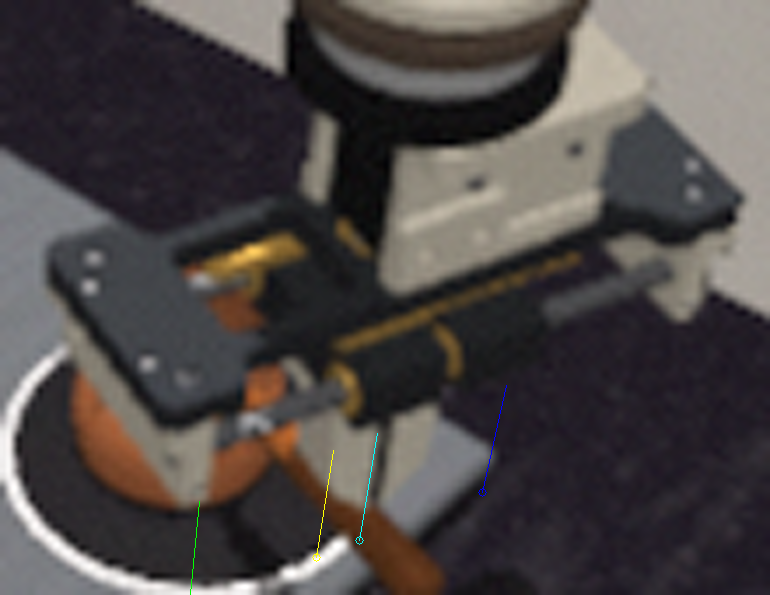

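The shut fingers are visible at (340-405, 430-500) in the crop and the handle is undisturbed. The tips look higher than the projected TCP. I'll save this view, reopen and difference the two images to measure the finger tips.

```bash
python3 - <<'E'
from h import *
np.save("shut.npy",vision.get_image("scene")["pixels"])
E
```

Call:
move_arm([
  [0, 0, 0, 0, 0, 0, 0],
  [0, 0, 0, 0, 0, 0, 0],
  [0, 0, 0, 0, 0, 0, 0],
  [0, 0, 0, 0, 0, 0, 0],
  [0, 0, 0, 0, 0, 0, 0],
])

```text
t: 7.75
eef_pos: [0.4346, -0.1731, 0.0775]
tool_rot: [0.0, 0.207, 0.978, 0.0]
contact_force: [-0.0, -0.2, 0.1]
gripper_width: 0.499
finger_force: 0.0
```

Call:
move_arm([
  [0, 0, 0, 0, 0, 0, 0],
  [0, 0, 0, 0, 0, 0, 0],
  [0, 0, 0, 0, 0, 0, 0],
  [0, 0, 0, 0, 0, 0, 0],
  [0, 0, 0, 0, 0, 0, 0],
])

```text
t: 8.38
eef_pos: [0.4346, -0.1731, 0.0775]
tool_rot: [0.0, 0.207, 0.978, 0.0]
contact_force: [-0.5, -0.1, 0.5]
gripper_width: 0.991
finger_force: 0.0
```

```bash
python3 - <<'E'
from h import *
a=np.load("shut.npy");i=vision.get_image("scene");b=i["pixels"];s=monitor.state();print(s["t"],s["gripper_width"],s["eef_pos"])
M=R.from_quat(np.roll(s["tool_rot"],-1)).as_matrix();x0,y0=335,130
o=[]
for im in(a,b):
    c=cv2.resize(im[y0:y0+75,x0:x0+95],None,fx=4.2,fy=7.5,interpolation=cv2.INTER_CUBIC)[...,::-1].copy()
    for dy in(-.05,0,.05):
        p=i["pose"][:3,:3].T@(s["eef_pos"]+M@[0,dy,0]-i["pose"][:3,3]);q=(int((i["fx"]*p[0]/p[2]+i["cx"]-x0)*4.2),int((i["fy"]*p[1]/p[2]+i["cy"]-y0)*7.5));cv2.circle(c,q,4,(0,255,0),1);print(q)
    o.append(c)
cv2.imwrite("pics/c5.png",np.hstack(o))
E
```

```text
8.425 0.9960937671866084 [ 0.43460216 -0.17310658  0.07755187]
(281, 383)
(203, 438)
(121, 495)
(281, 383)
(203, 438)
(121, 495)
```

View pics/c5.png

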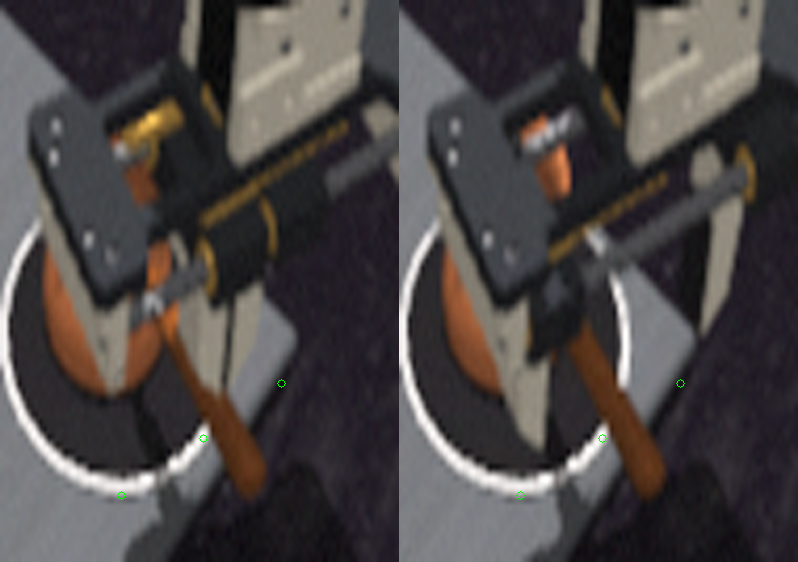

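The left and right open tips are at (141,445) and (305,330) in the right crop. That is about 7 px (≈20 mm) above the projected TCP, so the fingers shut just above the handle. Laterally they are centred on the handle. I lower 20 mm and close again.

Call:
move_arm([
  [0, 0, 0, 0, 0, 0.12, 0],
  [0, 0, 0, 0, 0, 0.25, 0],
  [0, 0, 0, 0, 0, 0.25, 100],
  [0, 0, 0, 0, 0, 0.25, 160],
  [0, 0, 0, 0, 0, 0.25, 190],
], grip_force=6)

```text
t: 9.05
eef_pos: [0.4348, -0.1731, 0.0577]
tool_rot: [0.0, 0.207, 0.978, 0.0]
contact_force: [-0.4, -0.5, 0.7]
gripper_width: 0.723
finger_force: 0.0
```

Call:
move_arm([
  [0, 0, 0, 0, 0, 0, 200],
  [0, 0, 0, 0, 0, 0, 220],
  [0, 0, 0, 0, 0, 0, 240],
  [0, 0, 0, 0, 0, 0, 255],
  [0, 0, 0, 0, 0, 0, 255],
])

```text
t: 9.68
eef_pos: [0.4346, -0.1731, 0.0575]
tool_rot: [0.0, 0.207, 0.978, 0.0]
contact_force: [0.1, 0.5, -0.2]
gripper_width: 0.177
finger_force: 0.0
```

Call:
move_arm([
  [0, 0, 0, 0, 0, 0, 255],
  [0, 0, 0, 0, 0, 0, 255],
])

```text
t: 9.93
eef_pos: [0.4346, -0.1732, 0.0575]
tool_rot: [-0.0, 0.207, 0.978, -0.0]
contact_force: [-0.3, -0.1, 0.6]
gripper_width: 0.158
finger_force: 6.0
```

The grip holds: opening 0.158 (≈15 mm) and 6 N on the pad. Now I swing on an arc about the pot axis, 104 mm behind the tool along -x, in four steps of 17.3°.

Call:
move_arm([
  [0, 0, 0.048, -0.004, 0.098, 0, 255],
  [0, 0, 0.096, -0.015, 0.196, 0, 255],
  [0, 0, 0.144, -0.033, 0.292, 0, 255],
  [0, 0, 0.1925, -0.059, 0.387, 0, 255],
  [0, 0, 0.1925, -0.059, 0.387, 0, 255],
])

```text
t: 10.55
eef_pos: [0.4513, -0.1463, 0.0575]
tool_rot: [-0.0, 0.352, 0.936, -0.0]
contact_force: [-0.8, -0.1, -0.1]
gripper_width: 0.167
finger_force: 6.1
```

```bash
python3 - <<'E'
from h import *
s=monitor.state();print(s["contact_force"],s["wrist_torque"],np.round(s["joints"],2))
a=vision.get_image("scene")["pixels"];b=vision.get_image("top")["pixels"]
c=np.hstack([cv2.resize(a[90:240,290:490],(400,300)),cv2.resize(b[120:270,320:520],(400,300))]);cv2.imwrite("pics/c6.png",c[...,::-1])
E
```

```text
[-0.79967993 -0.10433489 -0.11786749] [-0.05882767  0.14081331 -0.11534859] [ 1.07  0.57 -1.    2.08  0.65  0.85  0.53]
```

View pics/c6.png

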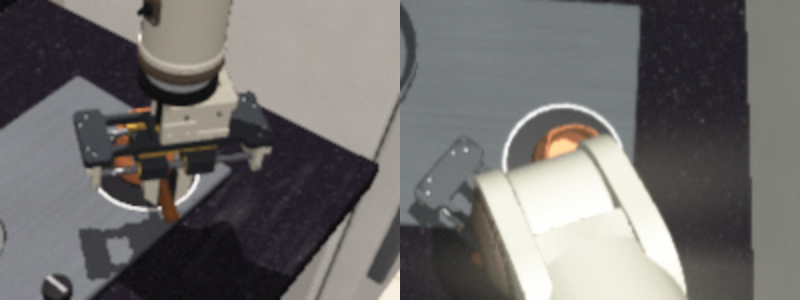

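The handle has turned with the gripper (left crop, tip at about (172,215)) and the pot is still inside its ring. The forces are tiny, so I continue.

Call:
move_arm([
  [0, 0, 0.048, -0.004, 0.098, 0, 255],
  [0, 0, 0.096, -0.015, 0.196, 0, 255],
  [0, 0, 0.144, -0.033, 0.292, 0, 255],
  [0, 0, 0.1925, -0.059, 0.387, 0, 255],
  [0, 0, 0.1925, -0.059, 0.387, 0, 255],
])

```text
t: 11.28
eef_pos: [0.4754, -0.1265, 0.0575]
tool_rot: [-0.0, 0.488, 0.873, 0.0]
contact_force: [-1.9, 0.3, 0.5]
gripper_width: 0.166
finger_force: 6.1
```

Call:
move_arm([
  [0, 0, 0.048, -0.004, 0.098, 0, 255],
  [0, 0, 0.096, -0.015, 0.196, 0, 255],
  [0, 0, 0.144, -0.033, 0.292, 0, 255],
  [0, 0, 0.1925, -0.059, 0.387, 0, 255],
  [0, 0, 0.1925, -0.059, 0.387, 0, 255],
])

```text
t: 11.9
eef_pos: [0.5042, -0.1145, 0.0574]
tool_rot: [-0.0, 0.614, 0.789, 0.0]
contact_force: [-1.6, 0.4, 0.4]
gripper_width: 0.163
finger_force: 6.1
```

Call:
move_arm([
  [0, 0, 0.048, -0.004, 0.098, 0, 255],
  [0, 0, 0.096, -0.015, 0.196, 0, 255],
  [0, 0, 0.144, -0.033, 0.292, 0, 255],
  [0, 0, 0.1925, -0.059, 0.387, 0, 255],
  [0, 0, 0.1925, -0.059, 0.387, 0, 255],
])

```text
t: 12.52
eef_pos: [0.5353, -0.1116, 0.0574]
tool_rot: [-0.0, 0.726, 0.688, 0.0]
contact_force: [-1.5, 0.9, 0.9]
gripper_width: 0.164
finger_force: 6.1
```

```bash
python3 - <<'E'
from h import *
s=monitor.state();print(s["t"],s["eef_pos"],s["contact_force"],s["finger_force"],np.round(s["joints"],2))
a=vision.get_image("scene")["pixels"];b=vision.get_image("top")["pixels"]
c=np.hstack([cv2.resize(a[90:240,240:440],(400,300)),cv2.resize(b[120:270,280:480],(400,300))]);cv2.imwrite("pics/c7.png",c[...,::-1])
E
```

```text
12.525 [ 0.53534258 -0.11160411  0.05742831] [-1.45801978  0.85545214  0.85590738] 6.082100361884386 [ 0.74  0.58 -0.75  1.91  0.52  0.85 -0.34]
```

View pics/c7.png

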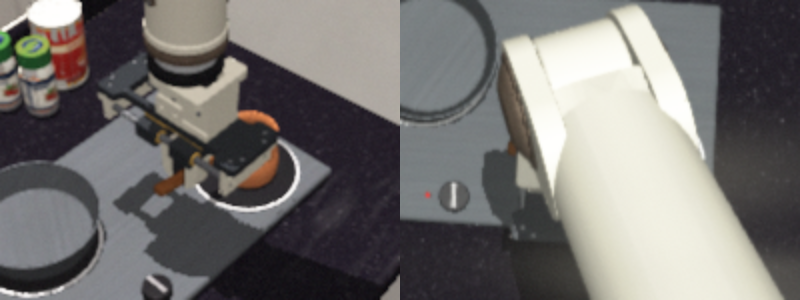

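The handle now lies parallel to the front edge and points to the pan's side (left crop, tip at about (160,190)), well clear of the pan. I release, lift a little, and back off toward the robot to check.

Call:
move_arm([
  [0, 0, 0, 0, 0, 0, 200],
  [0, 0, 0, 0, 0, 0, 160],
  [0, 0, 0, 0, 0, 0, 100],
  [0, 0, 0, 0, 0, 0, 0],
  [0, 0, 0, 0, 0, 0, 0],
])

```text
t: 13.25
eef_pos: [0.5355, -0.1115, 0.0575]
tool_rot: [0.0, 0.727, 0.687, 0.0]
contact_force: [-0.5, 0.3, 0.3]
gripper_width: 0.602
finger_force: 0.0
```

Call:
move_arm([
  [0, 0, 0, 0, 0, 0, 0],
  [0, 0, 0, 0, 0, 0, 0],
  [0, 0, 0, 0, 0, 0, 0],
])

```text
t: 13.62
eef_pos: [0.5355, -0.1114, 0.0575]
tool_rot: [-0.0, 0.727, 0.687, 0.0]
contact_force: [0.7, -0.2, 0.1]
gripper_width: 0.926
finger_force: 0.0
```

Call:
move_arm([
  [0, 0, 0, 0, 0, -0.15, 0],
  [0, 0, 0, 0, 0, -0.4, 0],
  [0, 0, 0, 0, 0, -0.7, 0],
  [0, 0, 0, 0, 0, -1, 0],
])

```text
t: 14.12
eef_pos: [0.5345, -0.1111, 0.1388]
tool_rot: [-0.0, 0.727, 0.687, -0.0]
contact_force: [-0.2, -1.7, 1.5]
gripper_width: 0.999
finger_force: 0.0
```

Call:
move_arm([
  [0, 0, 0, 0, -0.15, -0.15, 0],
  [0, 0, 0, 0, -0.45, -0.3, 0],
  [0, 0, 0, 0.25, -0.7, -0.3, 0],
  [0, 0, 0, 0.5, -1, -0.3, 0],
])

```text
t: 14.62
eef_pos: [0.4579, -0.0668, 0.1627]
tool_rot: [0.001, 0.727, 0.687, 0.0]
contact_force: [0.5, 0.3, -0.8]
gripper_width: 1.002
finger_force: 0.0
```

Call:
move_arm([
  [0, 0, 0, 0.5, -0.3, 0, 0],
  [0, 0, 0, 0.8, -0.6, 0, 0],
  [0, 0, 0, 1, -0.9, 0, 0],
  [0, 0, 0, 1, -0.9, 0, 0],
])

```text
t: 15.12
eef_pos: [0.3892, 0.0175, 0.1621]
tool_rot: [0.002, 0.726, 0.688, -0.001]
contact_force: [0.0, -1.2, -0.2]
gripper_width: 0.996
finger_force: 0.0
```

```bash
python3 - <<'E'
from h import *
i,hsv=look();cv2.imwrite("pics/top8.png",i["pixels"][...,::-1]);print(monitor.state()["t"])
bc,br,hp=pot(i,hsv);c=ray(i,bc,.091)[0];print("body",bc,br,c)
P=ray(i,hp,.096);d=np.linalg.norm(P-c,axis=1);vx,vy,x0,y0=cv2.fitLine(P.astype(np.float32),2,0,.01,.01).ravel()
print("handle deg",np.degrees(np.arctan2(vy,vx))%180,"len",d.max(),"tip",P[d.argmax()])
a=np.radians(-3.2);print("pot in hotplate",R.from_euler("z",-a).as_matrix()[:2,:2]@(c-[.526,-.222])+[-.055,-.14])
E
```

```text
15.175
body (404.5, 202.0) 18.500099182128906 [ 0.52027575 -0.21611851]
handle deg 83.471306 len 0.14835247766988796 tip [ 0.54002007 -0.06908579]
pot in hotplate [-0.06104364 -0.13444721]
```

View pics/top8.png

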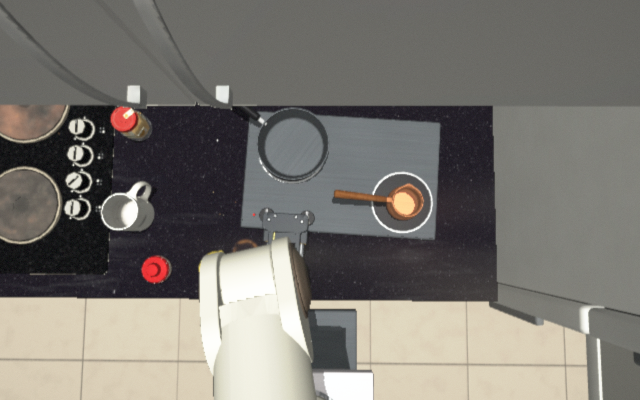

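The top view shows the handle pointing left from the pot (404,202), with its tip at (335,194). It is about 3° off parallel, the pot is within about 6 mm of its plate's centre, and the pan is still at (293,145). The arm is clear, so I hand in.

```bash
python3 -c "
from workcell import job
print(job.hand_in())"
```

```text
the job is handed in; nothing more can be done
None
```

Job handed in at about 15 s: the pot's handle points left about 3° off parallel to the hotplate's front edge and clear of the pan, the pot stands about 6 mm off its plate's centre, the pan is unmoved and the gripper is clear; no verdict was returned.

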